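# Seat the master ball under the gauge

## Task

Take the white master ball out of its black ring stand, set it on the two rails at the open front end of the gauge fixture and let go of it there. Then, with the tool leaning in under the blue gauge head, gently nudge the ball up the rails until it drops into the nest and sits on all three brass pads. Do not touch the gauge head.

Things in the scene. Friction and masses are not known exactly. Their poses are not given: they have to be found in the camera images.
- ball_center (a point): centre of the loose, polished white ceramic ball, 56 mm in diameter, 0.18 to 0.33 kg, rather slippery (friction about 0.35); it rolls freely. Its axes mean nothing
- ball_stand: fixed black rubber ring, 72 mm outside, 36 mm hole, 22 mm high, in which the ball waits with its centre 43 mm above the bench (its widest part is 21 mm above the ring's top). Origin: centre of the ring's underside; its axes mean nothing
- fixture: fixed gauge fixture on a grey base plate 225 x 126 x 12 mm (x = -117 to +107, y = +-63 mm). Origin: on the middle line, in the underside; z up, x from the open front end along the rails to the nest, y left. Two steel rails (10 mm bars, centres 36 mm apart) run from x = -98 to +29 mm and rise 5 degrees to the nest; the ball rides on both, guided sideways, and rolls back to the front when let go
- loading_place (a point): ball's centre when it rests on the rails against the low rubber cross bar at the front (bar at x = -97 mm of the fixture, its top 47 mm above the bench): x = -70 mm, y = 0, 61 mm above the bench. Axes as the fixture's. Open above
- nest (a point): where the ball's centre is when it sits on the three pads: x = +50 mm, y = 0 of the fixture, 63 mm above the bench. Axes as the fixture's
- pad_left: left front brass pad of the nest, a 16 mm ball on a post; origin at its centre, 28 mm from the nest's axis, 40 mm above the bench
- pad_right: right front brass pad, the same
- pad_back: back brass pad, the same, beyond the nest
- gauge_head: fixed bridge over the nest: blue block from x = +2 to +72 mm, y = +-61 mm, 125 to 190 mm above the bench (white dial on its front, to x = -3 mm), on two 14 mm columns at x = 55, y = +-52 mm; a thin spindle hangs to 104 mm above the bench over the nest. An upright tool cannot push the ball far enough: the hand would strike the block. Origin and axes as the fixture's
- rail_ends (a point): ball's centre when it is at the top end of the rails: x = +24 mm, y = 0 of the fixture, 69.5 mm above the bench. Pushed a few mm beyond this, the ball rolls off the rail ends down into the nest by itself. Axes as the fixture's
There are look-alikes about, which are no part of the job. What is meant by the part that bears ball_center is not brown, green or red, and is the smaller of those in its own colour.

How it is judged:
By the outcome, as a careful person would: the job done as asked, in the order asked, and still so for the second after the job is handed in, with the robot touching nothing.
It also fails if it takes over 61 s, if anything falls off the work surface, if the arm or the gripper's body presses on something with over 40 N, if the wrist force passes 120 N, or if a joint passes its speed limit or range.

## Robot

A 7-joint arm with a two-finger parallel gripper is mounted at the origin on the work surface; the furniture and walls round the work are solid. World frame = base frame: x ahead of the robot, y to its left, z up, the work surface at z = 0. Lengths are in m, angles in rad, forces in N, time in s.
With the tool pointing down it reaches from about 0.4 to 0.85 m from the base axis. Payload 10.4 kg.
Tool frame: the origin (TCP) lies midway between the tips of the shut fingers; the grasp point (between the pads) lies 19 mm behind it (bot.pinch_z is the distance from the TCP to the grasp point, in m); x points along the fingers, y is the direction in which the jaws open and shut, and the axes are right-handed (so a half turn about x gives the same grasp; the last joint's range is limited). The gripper opens to 85 mm and grips with 20 to 120 N. Pads are 22 mm wide; open, the fingers measure 114 mm over their backs; the gripper's body (76 mm by 85 mm) begins 54 mm behind the grasp point. The pads swing forward as they close: fully open they stand 13 mm farther back than shut.
Start: joints at [1.24, 0.332, -0.065, 1.46, 0.022, 1.35, -0.088], TCP at [0.189, -0.596, 0.231] pointing down, gripper open.
Joint ranges: [-2.6, 2.6], [-0.5, 2.12], [-1.47, 1.34], [0.16, 2.42], [-1.27, 4.41], [0.06, 2.06], [-2.6, 2.6]. Speed limits (rad/s): [2.22, 2.22, 2.79, 2.79, 3.14, 3.14, 3.14].

## Interface

Orientations are given as a rotation vector (axis times angle).
In Python, from plant import bot gives the robot as it stands.
- The arm moves only by the tool servo_tool, never from a script. Its argument "series" is a list of rows, each a list of 3 entries, a list of its own where there are three numbers: the shift along the tool's x, y, z each as a share of 60 mm, from -1 to 1, then the turn, a rotation vector about the tool's x, y, z each as a share of pi/4 rad, from -1 to 1, then the gripper command: -1 is fully open, 1 is shut, values between are in proportion. In form: [[[dx, dy, dz], [wx, wy, wz], gripper], ...]. A call has 1 to 5 rows; each row shifts and turns the commanded pose from where the row before left it, along the tool's axes as they then stand; what a row does not reach is not made up. A row lasts 1/8 s, in which the tool goes at most 62.5 mm and 10.7 degrees, less where a joint would pass 70% of its speed; a pose out of reach is approached as far as the arm can. A call with a number of a shift or a turn outside -1 to 1 is refused whole. A call with a gripper value outside its range is refused whole. The fingers move at their own pace and stop on an object; the grip force is fixed at half the most. Time passes only in rows, so rows that do not move let the fingers close. It gives the time, the measured TCP pose, the force and the opening at its end, in the units of the state.
- bot.get_state(): the state, without advancing time (a new reading comes with each control period).
- bot.get_image(name): name is "scene" or "top" or "wrist"; returns the picture (384x512x3 uint8, red, green, blue); there is no depth.
- bot.camera_info(name): a dict with "camera_matrix" (3x3 intrinsics, pixels), "world_to_cam" (4x4, takes a point from world to camera coordinates). Camera axes: x right, y down, z forward; pixel columns grow to the right and rows downward; lengths in m; the calibration is good to about 2 mm. A picture is of the moment at which its call begins: read the wrist's pose just before it. camera_info takes no time and is no camera call; for the wrist camera it gives the pose at the moment of the call.
- bot.job_done(): hands the job in, once; it reports no verdict.
The state is a dict: "time_s": time; "joint_positions": joint angles; "qd": joint speeds; "joint_efforts": joint torques, N m; "position": TCP position; "orientation": TCP orientation; "force": force on the tool from outside, world axes, zero at the start; "torque": the same for the moment, N m; "width": finger opening in m.
Only numpy, scipy, OpenCV 4.12 (cv2) and the standard library are available. Lean on these libraries where they do the work, as an engineer would, in place of code of your own. Each camera call takes 0.05 s, during which the arm holds its last target.

## Working session

There is one attempt and no reset: what is moved stays moved. The work goes in short steps, Python scripts to look and compute and a tool call to move; the robot and the scene stay as the last step left them, time stands still between calls to the robot, and variables do not carry over. Pictures are saved under pics/ and viewed, and the job is handed in when it is done.

Besides the shell and the picture viewer there is one more tool, called after ">>>" in YAML: its name, and indented under it one key for each argument. servo_tool: Moves the arm, as the interface text tells. Its arguments: {"type":"object","properties":{"series":{"type":"array","items":{"type":"array"}}},"required":["series"]}

```bash
ls; mkdir -p pics; python3 - <<'E'
from plant import bot
import cv2,numpy as np
s=bot.get_state()
for k in s: print(k,np.round(s[k],4))
for n in("scene","top","wrist"):
    im=bot.get_image(n); cv2.imwrite(f"pics/{n}0.png",im[:,:,::-1])
    c=bot.camera_info(n);print(n,np.round(c["camera_matrix"],1).tolist(),np.round(c["world_to_cam"],4).tolist())
E
```

```text
pics
time_s 0.0
joint_positions [ 1.2404  0.3329 -0.0647  1.461   0.0216  1.3499 -0.0885]
qd [ 0.0001  0.0001  0.0001  0.0005 -0.0004  0.0012  0.0009]
joint_efforts [-9.00000e-04 -6.25436e+01  4.87000e-02 -3.91596e+01  1.63000e-02
  1.01000e-02 -0.00000e+00]
position [ 0.1892 -0.5953  0.2305]
orientation [ 2.0558  0.3204 -2.0564]
force [ 0.6353  0.2955 -0.8879]
torque [ 0.0355 -0.0083  0.0175]
width 0.0855
scene [[391.9, 0.0, 255.2], [0.0, 391.9, 190.6], [0.0, 0.0, 1.0]] [[-0.7563, -0.6542, 0.0114, 0.3593], [-0.3468, 0.386, -0.8548, 0.2962], [0.5548, -0.6505, -0.5188, 0.6696], [0.0, 0.0, 0.0, 1.0]]
top [[483.3, 0.0, 258.1], [0.0, 483.3, 187.9], [0.0, 0.0, 1.0]] [[-0.0122, -0.9999, -0.001, -0.0485], [-0.9955, 0.0122, -0.0943, 0.5639], [0.0943, -0.0002, -0.9955, 1.143], [0.0, 0.0, 0.0, 1.0]]
wrist [[298.7, 0.0, 256.0], [0.0, 298.7, 193.9], [0.0, 0.0, 1.0]] [[0.3027, -0.9531, -0.0016, -0.6246], [-0.9146, -0.2909, 0.281, -0.0372], [-0.2683, -0.0836, -0.9597, 0.3795], [0.0, 0.0, 0.0, 1.0]]
```

```bash
sleep 1
```

```text
(no output)
```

View pics/scene0.png

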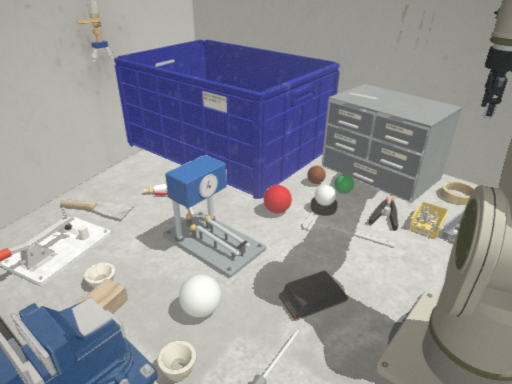

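View pics/top0.png

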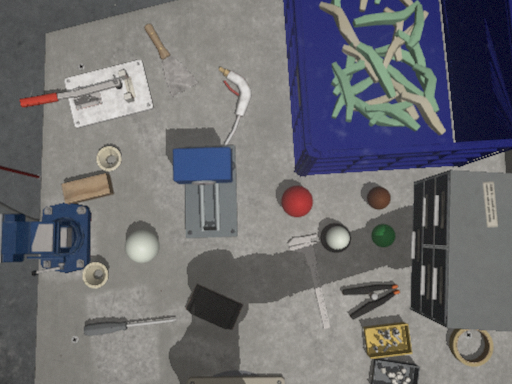

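View pics/wrist0.png

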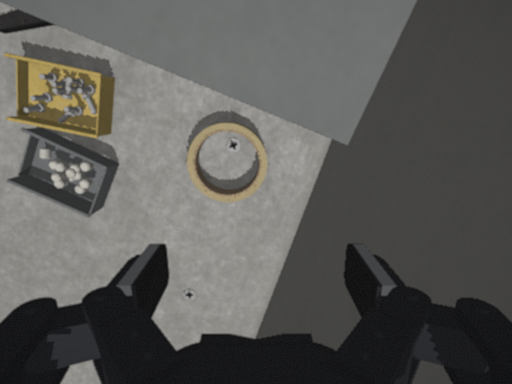

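The candidates are the small white ball in the black ring (scene 325,195; top 337,237), the big white ball (scene 200,296; top 142,246), red (277,199), green (344,183) and brown (316,174). By the description it is the small white one. I'll check that in a close crop and measure.

```bash
cat > h.py <<'E'
import numpy as np,cv2
from plant import bot
def proj(n,P,info=None):
    c=info or bot.camera_info(n);K=c["camera_matrix"];T=np.array(c["world_to_cam"])
    p=T[:3,:3]@np.asarray(P,float)+T[:3,3];q=np.array(K)@p;return q[:2]/q[2]
def ray(n,uv,info=None):
    c=info or bot.camera_info(n);K=np.array(c["camera_matrix"]);T=np.array(c["world_to_cam"])
    R=T[:3,:3];o=-R.T@T[:3,3];d=R.T@np.linalg.solve(K,[uv[0],uv[1],1.]);return o,d/np.linalg.norm(d)
def plane(n,uv,z,info=None):
    o,d=ray(n,uv,info);return o+d*(z-o[2])/d[2]
def tri(rs):
    A=np.zeros((3,3));b=np.zeros(3)
    for o,d in rs:
        M=np.eye(3)-np.outer(d,d);A+=M;b+=M@o
    p=np.linalg.solve(A,b);return p,[np.linalg.norm((np.eye(3)-np.outer(d,d))@(p-o)) for o,d in rs]
E
python3 - <<'E'
import cv2
from h import *
t=cv2.imread("pics/top0.png");s=cv2.imread("pics/scene0.png")
a=cv2.resize(t[140:250,160:270],None,fx=5,fy=5,interpolation=cv2.INTER_CUBIC);cv2.imwrite("pics/ctop.png",a)
a=cv2.resize(s[145:280,150:280],None,fx=4.4,fy=4.4,interpolation=cv2.INTER_CUBIC);cv2.imwrite("pics/csc.png",a)
a=cv2.resize(s[160:225,290:360],None,fx=6,fy=6);b=cv2.resize(t[215:265,310:360],(390,390));cv2.imwrite("pics/cball.png",np.hstack([a,b]))
def blob(im,box):
    x0,y0,x1,y1=box
    h=cv2.cvtColor(im,cv2.COLOR_BGR2HSV)[y0:y1,x0:x1]
    m=((h[...,2]>110)&(h[...,1]<60)).astype('uint8')
    n,l,st,c=cv2.connectedComponentsWithStats(m)
    for i in range(1,n):
        if st[i,4]>80:
            cs,_=cv2.findContours((l==i).astype('uint8'),cv2.RETR_EXTERNAL,cv2.CHAIN_APPROX_NONE)
            print(st[i]+[x0,y0,0,0,0],c[i]+[x0,y0],cv2.minEnclosingCircle(cs[0]))
blob(t,(318,220,358,256));blob(s,(305,175,345,220))
E
```

```text
[336 220  22  12 155] [349.81935484 224.14193548] ((28.5, 4.5), 11.423759460449219)
[327 227  23  22 381] [338.06299213 238.18110236] ((19.939516067504883, 18.233871459960938), 11.283915519714355)
[ 305  175   40   45 1223] [323.6901063  197.87980376] ((19.5, 22.0), 29.39822769165039)
```

View pics/cball.png

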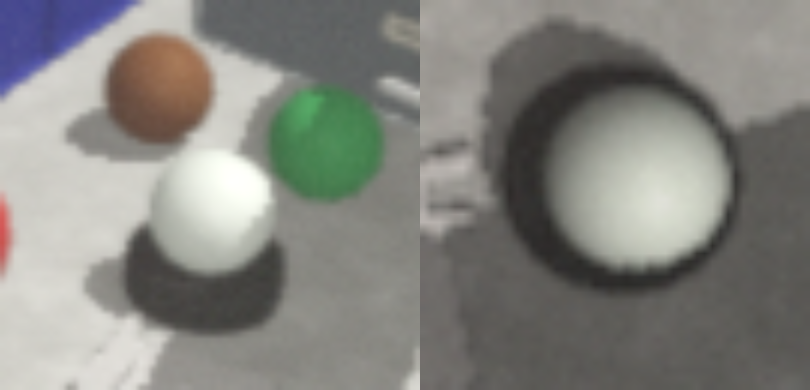

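View pics/ctop.png

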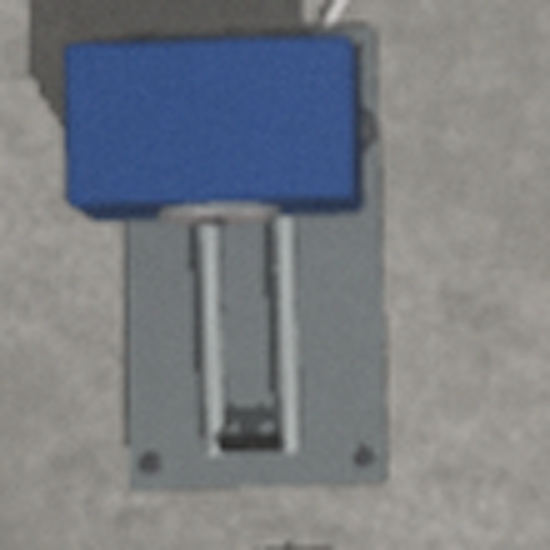

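View pics/csc.png

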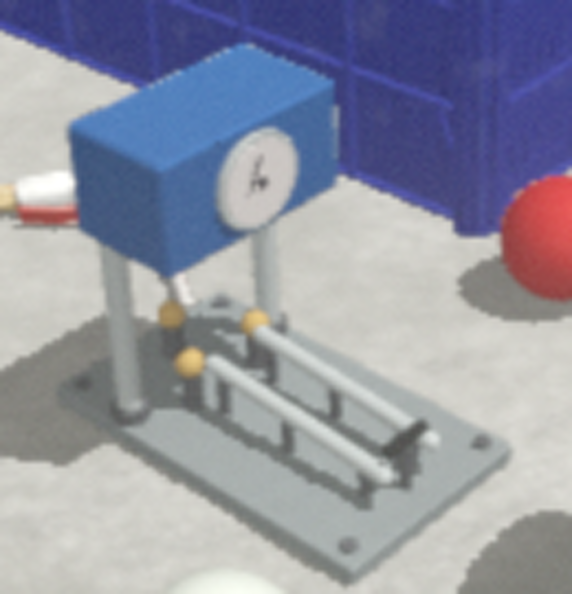

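The crop confirms it: the small white ball sits in the black ring (top centre about 338.1,237.7; scene about 325.3,195.2). The fixture plate corners are visible in both views. Now I'll turn these into positions.

```bash
python3 - <<'E'
from h import *
np.set_printoptions(precision=4,suppress=True)
r=[ray("top",(338.1,237.7)),ray("scene",(325.3,195.2))]
print("ball",*tri(r),plane("top",(338.1,237.7),.043),plane("scene",(325.3,195.2),.043))
T={k:plane("top",(160+u/5,140+v/5),.012) for k,(u,v) in dict(FL=(131,488),FR=(386,482),BR=(377,27)).items()}
S={k:plane("scene",(150+u/4.4,145+v/4.4),.012) for k,(u,v) in dict(FL=(347,574),FR=(508,449),BL=(62,390)).items()}
for n,D in(("T",T),("S",S)):
    print(n,D)
    ks=list(D)
    for i in range(3):
        for j in range(i): print(ks[j],ks[i],np.linalg.norm(D[ks[i]]-D[ks[j]]))
# pads z=.040 scene
for k,uv in dict(pl=(190,362),pr=(257,322),pb=(172,314)).items(): print(k,plane("scene",(150+uv[0]/4.4,145+uv[1]/4.4),.04))
E
```

```text
ball [ 0.4401 -0.2435  0.0434] [np.float64(0.0013574711023630096), np.float64(0.0013574711023630552)] [ 0.4413 -0.2428  0.043 ] [ 0.4394 -0.2451  0.043 ]
T {'FL': array([0.4457, 0.1207, 0.012 ]), 'FR': array([ 0.4471, -0.0031,  0.012 ]), 'BR': array([ 0.6709, -0.0005,  0.012 ])}
FL FR 0.12381940916988679
FL BR 0.2557366093577026
FR BR 0.22383045539933225
S {'FL': array([0.443 , 0.1227, 0.012 ]), 'FR': array([ 0.4448, -0.001 ,  0.012 ]), 'BL': array([0.6607, 0.1233, 0.012 ])}
FL FR 0.12371122530036952
FL BL 0.2177027608207165
FR BL 0.24912873931808197
pl [0.5977 0.0831 0.04  ]
pr [0.5981 0.0337 0.04  ]
pb [0.6391 0.06   0.04  ]
```

```bash
cat >> h.py <<'E'
from scipy.spatial.transform import Rotation as Ro
np.set_printoptions(precision=4,suppress=True)
def st():
    s=bot.get_state();print("t%.2f"%s["time_s"],"p",np.array(s["position"]),"w%.4f"%s["width"],"F",np.round(s["force"],1),"q",np.round(s["joint_positions"],2))
    R=Ro.from_rotvec(s["orientation"]).as_matrix();return s,np.array(s["position"]),R
def delta(p1,R1):
    "shift (share of 60mm, tool axes) and turn (share of pi/4)"
    s,p,R=st();print("shift",R.T@(np.array(p1)-p)/.06,"turn",Ro.from_matrix(R.T@R1).as_rotvec()/(np.pi/4))
def tool(yaw,lean):
    "x tool = forward-lean axis; jaw y along world direction; yaw = heading of tool z"
    c,s=np.cos(yaw),np.sin(yaw);f=np.array([c,s,0]);up=np.array([0,0,1.])
    x=np.sin(lean)*f-np.cos(lean)*up; z=np.cos(lean)*f+np.sin(lean)*up
    return np.column_stack([x,np.cross(z,x),z])
E
python3 - <<'E'
from h import *
s,p,R=st();print(R)
c=bot.camera_info("wrist");T=c["world_to_cam"];o=-T[:3,:3].T@T[:3,3]
print("cam in tool",R.T@(o-p),"cam fwd in tool",R.T@T[2,:3])
print("green",plane("top",(383,235),.025),"red",plane("top",(297,201),.03),"brown",plane("top",(379,198),.025))
delta([.4403,-.2438,.12],tool(0,0))
E
```

```text
t0.15 p [ 0.1893 -0.5954  0.2307] w0.0852 F [ 0.3 -0.7  0.3] q [ 1.24  0.33 -0.06  1.46  0.02  1.35 -0.09]
[[-0.0004  0.303  -0.953 ]
 [ 0.001  -0.953  -0.303 ]
 [-1.     -0.0011  0.    ]]
cam in tool [-0.143   0.0004 -0.0708] cam fwd in tool [ 0.9597 -0.0006  0.281 ]
green [ 0.4462 -0.3537  0.025 ] red [ 0.5302 -0.1485  0.03  ] brown [ 0.5354 -0.3473  0.025 ]
t0.15 p [ 0.1893 -0.5954  0.2307] w0.0852 F [ 0.3 -0.7  0.3] q [ 1.24  0.33 -0.06  1.46  0.02  1.35 -0.09]
shift [ 1.8497 -4.3144 -5.7624] turn [-3.6081 -0.0019  0.0004]
```

```bash
cat >> h.py <<'E'
def plan(ways,g=-1,p=None,R=None,dp=.055,da=np.radians(10.3)):
    "rows for straight paths through (pos,R) ways"
    if p is None: s,p,R=st()
    out=[]
    for p1,R1 in ways:
        p1=np.array(p1,float);rv=Ro.from_matrix(R.T@R1).as_rotvec()
        n=max(1,int(np.ceil(max(np.linalg.norm(p1-p)/dp,np.linalg.norm(rv)/da))))
        for i in range(n):
            sh=R.T@(p1-p)/(n-i)/.06; w=Ro.from_matrix(R.T@R1).as_rotvec()/(n-i)
            sh=np.round(sh,3);w=np.round(w/(np.pi/4),3)
            out.append([sh.tolist(),w.tolist(),g])
            p=p+R@sh*.06;R=R@Ro.from_rotvec(w*np.pi/4).as_matrix()
    for i in range(0,len(out),5): print(str(out[i:i+5]).replace(" ",""))
E
python3 - <<'E'
from h import *
s,p,R=st()
plan([([.20,-.59,.40],R),([.435,-.244,.20],tool(0,0))])
E
```

```text
t0.15 p [ 0.1893 -0.5954  0.2307] w0.0852 F [ 0.3 -0.7  0.3] q [ 1.24  0.33 -0.06  1.46  0.02  1.35 -0.09]
t0.15 p [ 0.1893 -0.5954  0.2307] w0.0852 F [ 0.3 -0.7  0.3] q [ 1.24  0.33 -0.06  1.46  0.02  1.35 -0.09]
[[[-0.705,-0.008,-0.049],[0.0,0.0,0.0],-1],[[-0.705,-0.009,-0.049],[0.0,0.0,0.0],-1],[[-0.706,-0.008,-0.05],[0.0,0.0,0.0],-1],[[-0.705,-0.009,-0.049],[0.0,0.0,0.0],-1],[[0.209,-0.269,-0.343],[-0.226,-0.0,0.0],-1]]
[[[0.209,-0.204,-0.385],[-0.225,-0.0,0.0],-1],[[0.209,-0.134,-0.415],[-0.226,-0.0,0.0],-1],[[0.208,-0.058,-0.432],[-0.225,-0.0,-0.0],-1],[[0.209,0.018,-0.435],[-0.226,-0.0,-0.0],-1],[[0.208,0.095,-0.425],[-0.225,-0.0,-0.0],-1]]
[[[0.209,0.168,-0.402],[-0.226,-0.0,-0.0],-1],[[0.208,0.237,-0.366],[-0.225,-0.0,-0.0],-1],[[0.209,0.297,-0.318],[-0.226,-0.0,-0.0],-1],[[0.208,0.349,-0.261],[-0.225,-0.0,-0.0],-1],[[0.209,0.389,-0.196],[-0.226,-0.0,-0.0],-1]]
[[[0.208,0.417,-0.124],[-0.225,-0.0,-0.0],-1],[[0.209,0.433,-0.048],[-0.226,-0.0,-0.0],-1],[[0.208,0.434,0.029],[-0.225,-0.0,-0.0],-1],[[0.209,0.423,0.105],[-0.226,-0.0,-0.001],-1],[[0.208,0.397,0.177],[-0.225,-0.001,-0.0],-1]]
```

>>> servo_tool:
  series:
    - [[-0.7,0,-0.05],[0,0,0],-1]
    - [[-0.7,0,-0.05],[0,0,0],-1]
    - [[-0.7,0,-0.05],[0,0,0],-1]
    - [[-0.7,0,-0.05],[0,0,0],-1]
    - [[0,-0.27,-0.34],[-0.226,0,0],-1]

```text
time_s: 0.78
position: [0.2147, -0.5718, 0.4022]
orientation: [1.948, 0.478, -1.948]
force: [0.7, -0.5, -1.6]
width: 0.0854
```

>>> servo_tool:
  series:
    - [[0,-0.2,-0.38],[-0.226,0,0],-1]
    - [[0,-0.13,-0.42],[-0.226,0,0],-1]
    - [[0,-0.06,-0.43],[-0.226,0,0],-1]
    - [[0,0.02,-0.43],[-0.226,0,0],-1]
    - [[0,0.1,-0.42],[-0.226,0,0],-1]

```text
time_s: 1.4
position: [0.2893, -0.4625, 0.3991]
orientation: [1.349, 1.112, -1.35]
force: [0.0, 0.3, -0.8]
width: 0.0852
```

>>> servo_tool:
  series:
    - [[0,0.17,-0.4],[-0.226,0,0],-1]
    - [[0.1,0.24,-0.37],[-0.226,0,0],-1]
    - [[0.2,0.3,-0.32],[-0.226,0,0],-1]
    - [[0.3,0.35,-0.26],[-0.226,0,0],-1]
    - [[0.4,0.39,-0.2],[-0.226,0,0],-1]

```text
time_s: 2.02
position: [0.363, -0.3538, 0.3389]
orientation: [0.683, 1.46, -0.684]
force: [0.7, 0.8, 0.9]
width: 0.0852
```

>>> servo_tool:
  series:
    - [[0.4,0.42,-0.12],[-0.226,0,0],-1]
    - [[0.4,0.43,-0.05],[-0.226,0,0],-1]
    - [[0.4,0.43,0.03],[-0.226,0,0],-1]
    - [[0.4,0.42,0.1],[-0.226,0,0],-1]
    - [[0.4,0.4,0.18],[-0.226,0,0],-1]

```text
time_s: 2.65
position: [0.4355, -0.2457, 0.2184]
orientation: [-0.009, 1.571, 0.009]
force: [-0.0, 0.2, -0.6]
width: 0.0854
```

```bash
python3 - <<'E'
from h import *
delta([.4403,-.2438,.12],tool(0,0))
c=bot.camera_info("wrist");im=bot.get_image("wrist");cv2.imwrite("pics/w1.png",im[:,:,::-1]);np.save("w1.npy",c["world_to_cam"])
E
```

```text
t2.65 p [ 0.4355 -0.2457  0.2184] w0.0854 F [-0.   0.2 -0.6] q [ 0.95  0.1  -0.56  1.78  0.06  1.28  1.96]
shift [1.6407 0.0315 0.0811] turn [ 0.0152 -0.0002  0.0002]
```

View pics/w1.png

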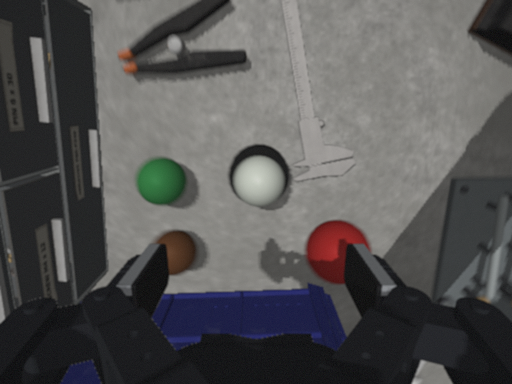

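Wrist view: the ball is at about (259,180) in its black ring. The jaws straddle it, with red and brown outside the fingers' path. I'll measure it more finely.

```bash
python3 - <<'E'
from h import *
im=cv2.imread("pics/w1.png");x0,y0=225,145
h=cv2.cvtColor(im,cv2.COLOR_BGR2HSV)[145:215,225:295]
m=(h[...,2]>135).astype('uint8');n,l,s,c=cv2.connectedComponentsWithStats(m)
i=1+np.argmax(s[1:,4]);print(s[i]+[225,145,0,0,0],c[i]+[225,145])
u=(s[i,0]+s[i,2]/2-.5+225);v=(s[i,1]+s[i,3]/2-.5+145)
info=dict(camera_matrix=bot.camera_info("wrist")["camera_matrix"],world_to_cam=np.load("w1.npy"))
print(u,v,plane("wrist",(u,v),.043,info))
E
```

```text
[ 235  157   45   46 1621] [257.211  179.4436]
257.0 179.5 [ 0.4402 -0.245   0.043 ]
```

>>> servo_tool:
  series:
    - [[0.7,0.037,0.08],[0.015,0,0],-1]
    - [[0.8,0,0],[0,0,0],-1]
    - [[0.8,0,0],[0,0,0],-1]
    - [[0.6,0,0],[0,0,0],-1]
    - [[0.3,0,0],[0,0,0],-1]

```text
time_s: 3.32
position: [0.439, -0.2438, 0.0256]
orientation: [0.006, 1.573, -0.004]
force: [-0.7, 0.4, -0.3]
width: 0.0857
```

>>> servo_tool:
  series:
    - [[0,0,0],[0,0,0],0]
    - [[0,0,0],[0,0,0],0.4]
    - [[0,0,0],[0,0,0],1]
    - [[0,0,0],[0,0,0],1]
    - [[0,0,0],[0,0,0],1]

```text
time_s: 3.95
position: [0.441, -0.2447, 0.029]
orientation: [0.003, 1.569, -0.006]
force: [-2.8, 2.3, 6.7]
width: 0.0534
```

```bash
python3 - <<'E'
from h import *
st()
im=bot.get_image("wrist");a=cv2.imwrite("pics/w2.png",im[:,:,::-1])
E
```

```text
t3.95 p [ 0.441  -0.2447  0.029 ] w0.0534 F [-2.8  2.3  6.7] q [ 0.89  0.34 -0.53  1.96  0.22  0.9   1.81]
```

View pics/w2.png

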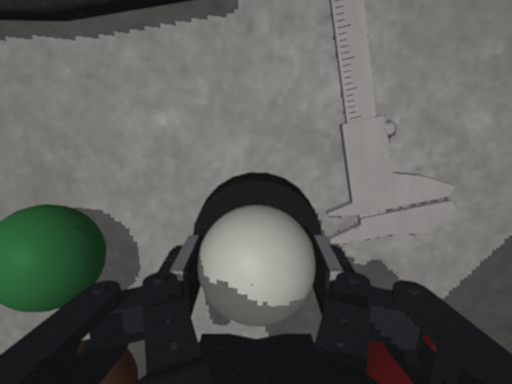

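>>> servo_tool:
  series:
    - [[-0.2,0,0],[0,0,0],1]
    - [[-0.3,0,0],[0,0,0],1]
    - [[0,0,0],[0,0,0],1]

```text
time_s: 4.38
position: [0.4413, -0.245, 0.0595]
orientation: [0.003, 1.568, -0.006]
force: [-0.1, 0.2, -2.7]
width: 0.053
```

```bash
python3 - <<'E'
from h import *
st()
im=bot.get_image("wrist");cv2.imwrite("pics/w3.png",im[:,:,::-1])
im2=bot.get_image("scene");cv2.imwrite("pics/s3.png",cv2.resize(im2[140:240,260:380,::-1],None,fx=5,fy=5))
E
```

```text
t4.38 p [ 0.4413 -0.245   0.0595] w0.0530 F [-0.1  0.2 -2.7] q [ 0.9   0.29 -0.54  1.94  0.18  0.95  1.84]
```

View pics/w3.png

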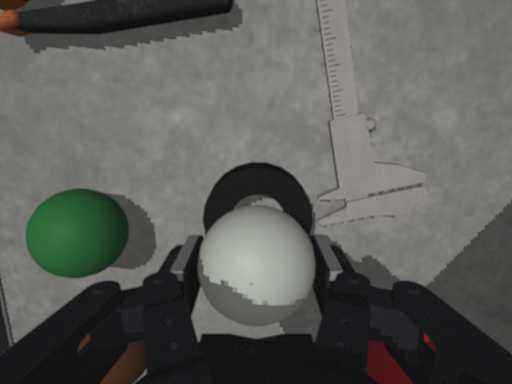

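View pics/s3.png

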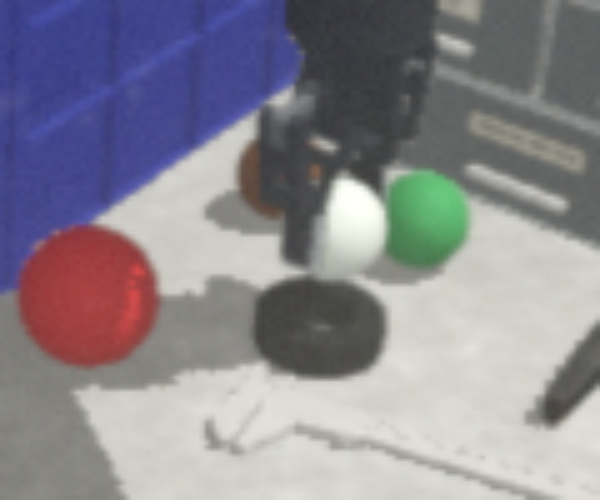

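The ball is lifted clear of the ring (wrist 258,265), held with width 0.053 and about 0.27 kg. Now I carry it above the front of the fixture.

>>> servo_tool:
  series:
    - [[-0.5,0,0],[0,0,0],1]
    - [[-0.7,0.3,0],[0,0,0],1]
    - [[-0.7,0.5,0],[0,0,0],1]
    - [[-0.3,0.7,0],[0,0,0],1]
    - [[0,0.7,0],[0,0,0],1]

```text
time_s: 5.1
position: [0.4413, -0.1112, 0.1904]
orientation: [0.004, 1.569, -0.006]
force: [-0.1, 0.6, -2.7]
width: 0.0533
```

>>> servo_tool:
  series:
    - [[0,0.7,0],[0,0,0],1]
    - [[0,0.7,0],[0,0,0],1]
    - [[0,0.7,0],[0,0,0],1]
    - [[0,0.5,0],[0,0,0],1]
    - [[0,0.3,0],[0,0,0],1]

```text
time_s: 5.72
position: [0.4413, 0.0634, 0.1889]
orientation: [0.003, 1.571, -0.003]
force: [0.7, -0.9, -2.5]
width: 0.0532
```

```bash
python3 - <<'E'
from h import *
s,p,R=st();print(R)
c=bot.camera_info("wrist");np.save("w4.npy",c["world_to_cam"])
im=bot.get_image("wrist");cv2.imwrite("pics/w4.png",cv2.resize(im[:,:,::-1],None,fx=1.5,fy=1.5,interpolation=cv2.INTER_CUBIC))
E
```

```text
t5.72 p [0.4413 0.0634 0.1889] w0.0532 F [ 0.7 -0.9 -2.5] q [ 0.64  0.01 -0.87  1.93  0.01  1.21  1.33]
[[-0.0005  0.0036  1.    ]
 [-0.0001  1.     -0.0036]
 [-1.     -0.0001 -0.0005]]
```

View pics/w4.png

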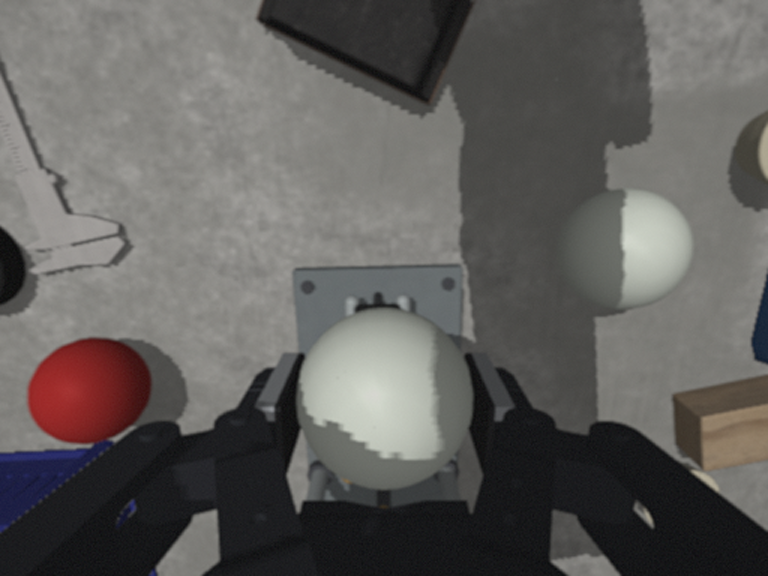

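The wrist view shows the plate's front corners at (295,268) and (462,265) (×1.5), the rail front ends near (352,303) and (404,303), and the ball at (386,398).

```bash
python3 - <<'E'
from h import *
info=dict(camera_matrix=bot.camera_info("wrist")["camera_matrix"],world_to_cam=np.load("w4.npy"))
f=lambda u,v,z:plane("wrist",(u/1.5,v/1.5),z,info)
FL,FR=f(462,265,.012),f(295,268,.012)
print("corners",FL,FR,"mid",(FL+FR)/2,np.linalg.norm(FL-FR),"yaw",np.arctan2(-(FL-FR)[0],(FL-FR)[1]))
print("rails",f(352,300,.032),f(404,300,.032))
print("screws",f(307,288,.012),f(448,284,.012))
print("rail back?",f(316,475,.035),f(450,475,.035))
T=info["world_to_cam"];o=-T[:3,:3].T@T[:3,3]
d=ray("wrist",(386/1.5,398/1.5),info)[1];
rad=88/1.5/298.7
print("ball dist by size", .028/np.sin(np.arctan(rad)), o+d*.028/np.sin(np.arctan(rad)), "at x .4403", o+d*((.4403-o[0])/d[0]))
E
```

```text
corners [0.4434 0.12   0.012 ] [ 0.4451 -0.0023  0.012 ] mid [0.4442 0.0588 0.012 ] 0.12229859007166147 yaw 0.014299286611698757
rails [0.4636 0.0404 0.032 ] [0.4637 0.0769 0.032 ]
screws [0.4604 0.0057 0.012 ] [0.4577 0.1103 0.012 ]
rail back? [0.6064 0.0089 0.035 ] [0.6068 0.114  0.035 ]
ball dist by size 0.14528503846528554 [0.4415 0.0635 0.2058] at x .4403 [0.4403 0.0635 0.2078]
```

>>> servo_tool:
  series:
    - [[0,-0.04,0.4],[-0.02,0,0],1]
    - [[0.3,-0.03,0.5],[0,0,0],1]
    - [[0.6,0,0],[0,0,0],1]
    - [[0.6,0,0],[0,0,0],1]
    - [[0.3,0,0],[0,0,0],1]

```text
time_s: 6.4
position: [0.4946, 0.0571, 0.0792]
orientation: [-0.008, 1.574, 0.008]
force: [0.0, 0.7, -1.8]
width: 0.053
```

```bash
python3 - <<'E'
from h import *
s,p,R=st();print(R)
im=bot.get_image("scene");cv2.imwrite("pics/s5.png",cv2.resize(im[150:290,150:290,::-1],None,fx=4.2,fy=4.2,interpolation=cv2.INTER_CUBIC))
E
```

```text
t6.40 p [0.4946 0.0571 0.0792] w0.0530 F [ 0.   0.7 -1.8] q [ 0.54  0.31 -0.84  1.93  0.27  1.02  1.16]
[[-0.0031 -0.0099  0.9999]
 [-0.      1.      0.0099]
 [-1.     -0.     -0.0031]]
```

View pics/s5.png

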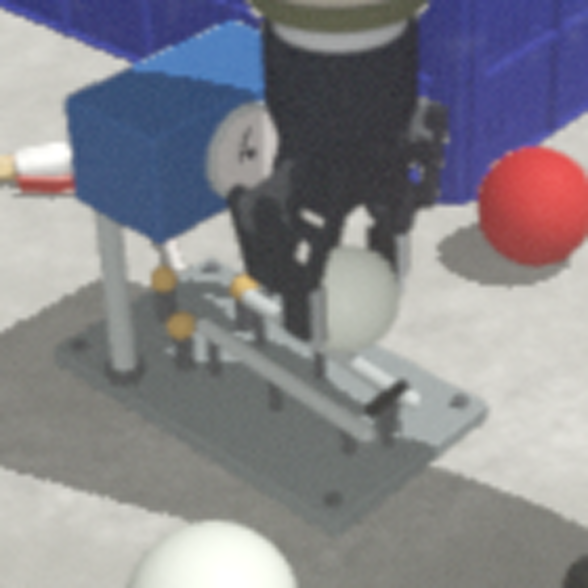

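The ball hangs over the front of the rails (crop 347,300), just ahead of the dark cross bar. I'll shift 2 mm to the left and lower it.

>>> servo_tool:
  series:
    - [[0.2,0.035,0.02],[0,0,0],1]
    - [[0.2,0,0],[0,0,0],1]
    - [[0.05,0,0],[0,0,0],1]
    - [[0.0,0,0],[0,0,0],1]

```text
time_s: 6.95
position: [0.4971, 0.0598, 0.0545]
orientation: [-0.008, 1.571, 0.008]
force: [0.1, -0.5, -2.8]
width: 0.053
```

```bash
python3 - <<'E'
from h import *
s,p,R=st()
im=bot.get_image("scene");cv2.imwrite("pics/s6.png",cv2.resize(im[150:290,150:290,::-1],None,fx=4.2,fy=4.2,interpolation=cv2.INTER_CUBIC))
for P in([.4935,.0592,.061],): print((proj("scene",P)-150)*4.2)
E
```

```text
t6.95 p [0.4971 0.0598 0.0545] w0.0530 F [ 0.1 -0.5 -2.8] q [ 0.51  0.36 -0.82  1.94  0.31  0.97  1.13]
[344.1024 350.821 ]
```

View pics/s6.png

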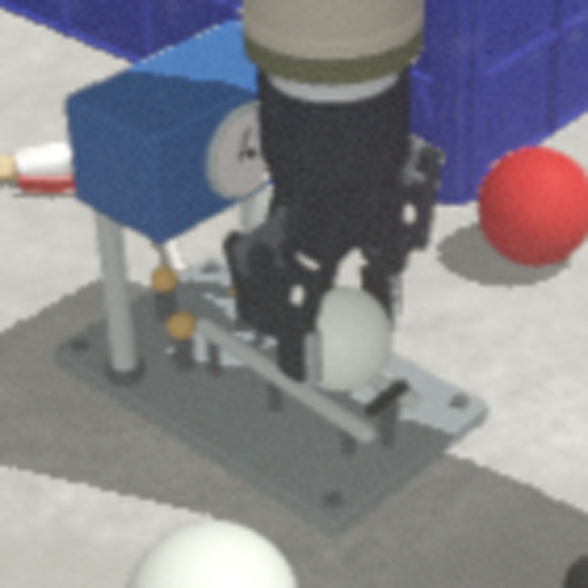

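>>> servo_tool:
  series:
    - [[0.06,0,-0.03],[0,0,0],1]
    - [[0.04,0,0],[0,0,0],1]
    - [[0.02,0,0],[0,0,0],1]
    - [[0,0,0],[0,0,0],1]

```text
time_s: 7.5
position: [0.4957, 0.0592, 0.0479]
orientation: [-0.009, 1.57, 0.007]
force: [-3.6, -3.4, 9.6]
width: 0.0534
```

>>> servo_tool:
  series:
    - [[-0.01,0,0],[0,0,0],1]
    - [[0,0,0],[0,0,0],-0.3]
    - [[0,0,0],[0,0,0],-0.5]
    - [[0,0,0],[0,0,0],-1]
    - [[0,0,0],[0,0,0],-1]

```text
time_s: 8.12
position: [0.4951, 0.06, 0.0477]
orientation: [-0.008, 1.571, 0.008]
force: [-0.6, 0.3, -0.2]
width: 0.0853
```

```bash
python3 - <<'E'
from h import *
s,p,R=st()
im=bot.get_image("scene");cv2.imwrite("pics/s7.png",cv2.resize(im[150:290,150:290,::-1],None,fx=4.2,fy=4.2,interpolation=cv2.INTER_CUBIC))
E
```

```text
t8.12 p [0.4951 0.06   0.0477] w0.0853 F [-0.6  0.3 -0.2] q [ 0.51  0.36 -0.81  1.95  0.32  0.96  1.12]
```

View pics/s7.png

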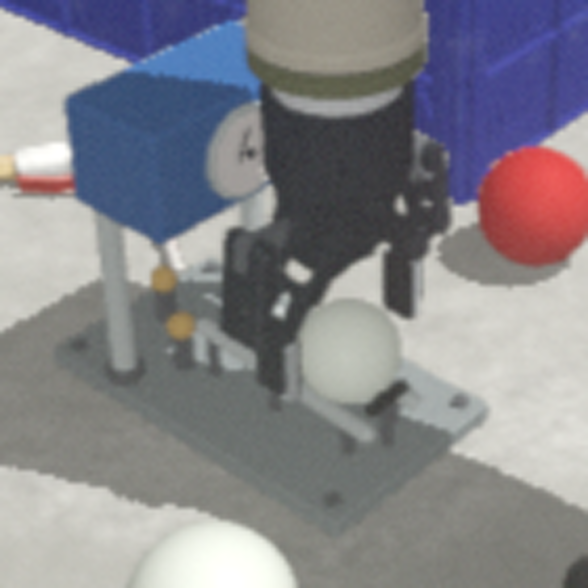

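The ball now sits free on the rails against the bar (crop 350,350, as predicted). I'll lift straight up, then go back, shut the fingers and lean in the air behind it.

>>> servo_tool:
  series:
    - [[-0.3,-0.01,-0.03],[0,0,0],-1]
    - [[-0.7,0,0],[0,0,0],-1]
    - [[-0.7,0,0],[0,0,0],-1]
    - [[0,0,-0.5],[0,0,0],0]
    - [[0,0,-0.7],[0,0,0],1]

```text
time_s: 8.8
position: [0.4213, 0.0592, 0.151]
orientation: [-0.008, 1.569, 0.009]
force: [0.3, -0.3, 0.8]
width: 0.0515
```

>>> servo_tool:
  series:
    - [[0,0,0],[0,-0.222,0],1]
    - [[0,0,0],[0,-0.222,0],1]
    - [[0,0,0],[0,-0.222,0],1]
    - [[0,0,0],[0,-0.222,0],1]
    - [[0,0,0],[0,0,0],1]

```text
time_s: 9.43
position: [0.4621, 0.071, 0.172]
orientation: [-0.01, 0.917, 0.002]
force: [-1.2, 1.3, -0.4]
width: 0.0004
```

```bash
python3 - <<'E'
from h import *
s,p,R=st();print(R)
im=bot.get_image("scene");cv2.imwrite("pics/s8.png",cv2.resize(im[120:290,150:330,::-1],None,fx=3.5,fy=3.5,interpolation=cv2.INTER_CUBIC))
c=bot.camera_info("wrist");np.save("w8.npy",c["world_to_cam"])
cv2.imwrite("pics/w8.png",bot.get_image("wrist")[:,:,::-1])
print(plane("scene",(233.3,233.3),.061))
E
```

```text
t9.43 p [0.4621 0.071  0.172 ] w0.0004 F [-1.2  1.3 -0.4] q [ 0.6  -0.5  -0.83  2.41 -0.43  0.46  1.62]
[[ 0.6079 -0.0065  0.794 ]
 [-0.0025  0.9999  0.0101]
 [-0.794  -0.0081  0.6078]]
[0.4918 0.0566 0.061 ]
```

View pics/s8.png

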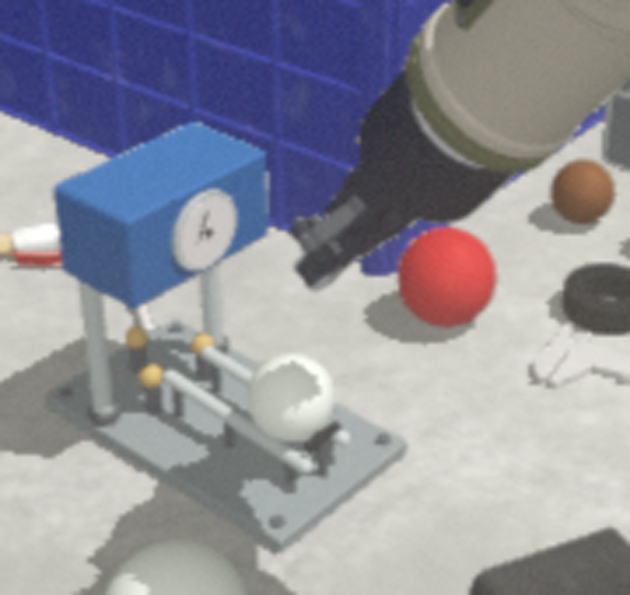

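View pics/w8.png

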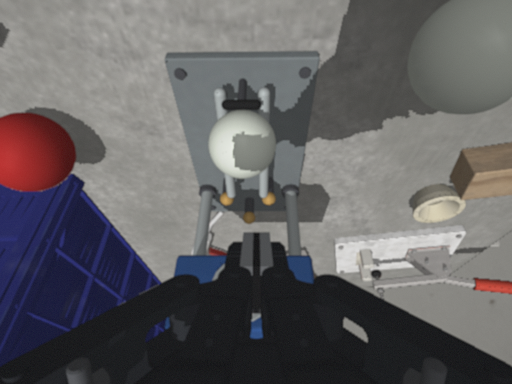

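Joint limits stop a 40° lean that far back. Start with about 20° and lean further as the ball moves up. Meanwhile I'll measure the pads and ball from this unobstructed wrist view.

>>> servo_tool:
  series:
    - [[0,0,-0.1],[0,0.2,0],1]
    - [[0,-0.1,-0.1],[0,0.2,0],1]
    - [[0,0,0],[0,0,0],1]

```text
time_s: 9.9
position: [0.4525, 0.0629, 0.1656]
orientation: [-0.007, 1.234, -0.001]
force: [-0.4, 0.3, -0.1]
width: -0.0
```

```bash
python3 - <<'E'
from h import *
info=dict(camera_matrix=bot.camera_info("wrist")["camera_matrix"],world_to_cam=np.load("w8.npy"))
f=lambda u,v,z:plane("wrist",(u,v),z,info)
print("ball",f(242,144,.061));print("pads",f(227,200,.04),f(269,199,.04),f(249,217,.04))
print("corners",f(166,54,.012),f(319,52,.012))
s,p,R=st();print(R)
plan([([.435,.059,.13],tool(.012,np.radians(20))),([.443,.059,.062],tool(.012,np.radians(20)))],1)
E
```

```text
ball [0.4926 0.0572 0.061 ]
pads [0.6032 0.0353 0.04  ] [0.6004 0.0844 0.04  ] [0.6402 0.0606 0.04  ]
corners [ 0.4427 -0.0033  0.012 ] [0.4399 0.1178 0.012 ]
t9.90 p [0.4525 0.0629 0.1656] w-0.0000 F [-0.4  0.3 -0.1] q [ 0.79 -0.3  -0.94  2.19 -0.25  0.81  1.55]
[[ 0.3305 -0.0025  0.9438]
 [-0.0046  1.      0.0042]
 [-0.9438 -0.0057  0.3305]]
t9.90 p [0.4525 0.0629 0.1656] w-0.0000 F [-0.4  0.3 -0.1] q [ 0.79 -0.3  -0.94  2.19 -0.25  0.81  1.55]
[[[0.463,-0.061,-0.471],[-0.009,-0.016,0.011],1],[[0.555,-0.001,-0.132],[0.0,0.0,-0.0],1],[[0.556,-0.0,-0.131],[0.0,0.0,-0.0],1]]
```

>>> servo_tool:
  series:
    - [[0.45,-0.08,-0.47],[-0.01,-0.016,0.01],1]
    - [[0.55,0,-0.13],[0,0,0],1]
    - [[0.5,0,-0.13],[0,0,0],1]
    - [[0.05,0,0],[0,0,0],1]

```text
time_s: 10.4
position: [0.4396, 0.058, 0.0607]
orientation: [-0.012, 1.224, 0.011]
force: [-0.1, 0.0, 0.2]
width: -0.0002
```

```bash
python3 - <<'E'
from h import *
s,p,R=st();print(R)
im=bot.get_image("scene");cv2.imwrite("pics/s9.png",cv2.resize(im[120:290,150:330,::-1],None,fx=3.5,fy=3.5,interpolation=cv2.INTER_CUBIC))
E
```

```text
t10.40 p [0.4396 0.058  0.0607] w-0.0002 F [-0.1  0.   0.2] q [ 0.92 -0.11 -1.16  2.34 -0.03  0.51  1.36]
[[ 0.3403 -0.0146  0.9402]
 [ 0.0021  0.9999  0.0148]
 [-0.9403 -0.0031  0.3402]]
```

View pics/s9.png

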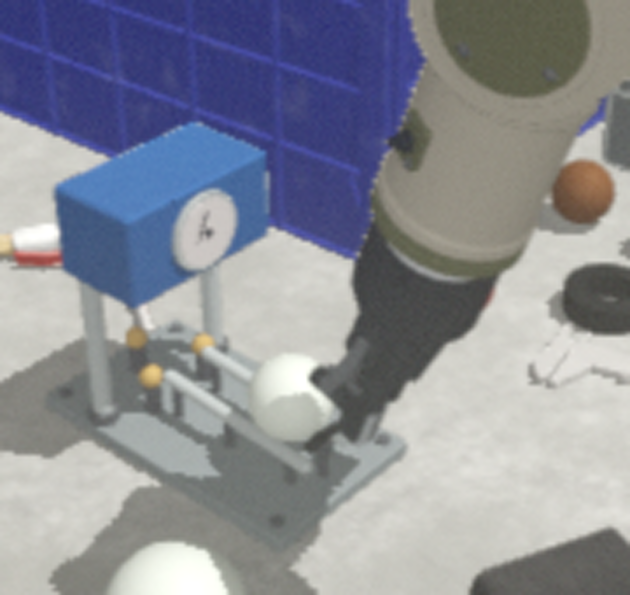

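```bash
cat > push.py <<'E'
from h import *
def way(d,lo=20,hi=42):
    th=np.radians(lo+(hi-lo)*np.clip(d/70,0,1));psi=.015
    a=(.492-.028)+d/1000; # corner along axis
    along=a-.011*np.cos(th); y=.0577+.015*(along-.464)
    z=.061+.0875*d/1000+.003-.011*np.sin(th)
    return [along,y,z],tool(psi,th)
E
python3 - <<'E'
from push import *
plan([way(d) for d in (-4,0,10,20,30,40,50,60,70)],1,dp=.0055)
E
```

```text
t10.45 p [0.4406 0.058  0.0617] w-0.0002 F [-0.4 -0.9  0.2] q [ 0.92 -0.11 -1.16  2.34 -0.03  0.51  1.36]
[[[0.04,-0.005,0.065],[0.0,-0.0,0.002],1],[[0.039,-0.005,0.066],[0.0,-0.001,0.002],1],[[0.018,-0.0,0.065],[0.0,0.0,0.0],1],[[0.027,-0.0,0.081],[0.0,-0.035,0.0],1],[[0.028,-0.0,0.08],[0.0,-0.035,0.0],1]]
[[[0.031,-0.0,0.079],[0.0,-0.035,0.0],1],[[0.034,-0.0,0.079],[0.0,-0.034,0.0],1],[[0.035,-0.0,0.078],[0.0,-0.035,0.0],1],[[0.038,-0.0,0.077],[0.0,-0.035,0.0],1],[[0.039,-0.0,0.076],[0.0,-0.035,0.0],1]]
[[[0.042,-0.0,0.076],[0.0,-0.035,0.0],1],[[0.044,-0.0,0.074],[0.0,-0.035,0.0],1],[[0.045,-0.0,0.073],[0.0,-0.035,0.0],1],[[0.048,-0.0,0.072],[0.0,-0.035,0.0],1],[[0.05,-0.0,0.071],[0.0,-0.035,0.0],1]]
[[[0.052,-0.0,0.07],[0.0,-0.035,0.0],1],[[0.053,-0.0,0.068],[0.0,-0.035,0.0],1]]
```

>>> servo_tool:
  series:
    - [[0.04,0,0.065],[0,0,0],1]
    - [[0.04,0,0.065],[0,0,0],1]
    - [[0.02,0,0.065],[0,0,0],1]
    - [[0.028,0,0.08],[0,-0.035,0],1]
    - [[0.028,0,0.08],[0,-0.035,0],1]

```text
time_s: 11.08
position: [0.4654, 0.0584, 0.0616]
orientation: [-0.012, 1.163, 0.01]
force: [-2.4, -0.2, 1.6]
width: 0.0001
```

>>> servo_tool:
  series:
    - [[0.03,0,0.08],[0,-0.035,0],1]
    - [[0.035,0,0.08],[0,-0.035,0],1]
    - [[0.035,0,0.08],[0,-0.035,0],1]
    - [[0.04,0,0.077],[0,-0.035,0],1]
    - [[0.04,0,0.076],[0,-0.035,0],1]

```text
time_s: 11.7
position: [0.4913, 0.0592, 0.0621]
orientation: [-0.01, 1.026, 0.012]
force: [-1.0, -0.4, 0.4]
width: 0.0001
```

```bash
python3 - <<'E'
from push import *
s,p,R=st();print(R[:,0],[way(d)[0] for d in(20,30,40)])
im=bot.get_image("scene");cv2.imwrite("pics/s10.png",cv2.resize(im[120:290,150:330,::-1],None,fx=3.5,fy=3.5,interpolation=cv2.INTER_CUBIC))
cv2.imwrite("pics/w10.png",bot.get_image("wrist")[:,:,::-1])
E
```

```text
t11.70 p [0.4913 0.0592 0.0621] w0.0001 F [-1.  -0.4  0.4] q [ 1.03 -0.02 -1.3   2.38  0.45  0.27  0.91]
[ 0.518   0.0053 -0.8554] [[np.float64(0.47413743437857475), np.float64(0.05785206151567862), np.float64(0.06087867581010244)], [np.float64(0.48441934203352566), np.float64(0.05800629013050289), np.float64(0.06122028049484238)], [np.float64(0.4947300694548056), np.float64(0.05816095104182208), np.float64(0.0615781432230025)]]
```

View pics/s10.png

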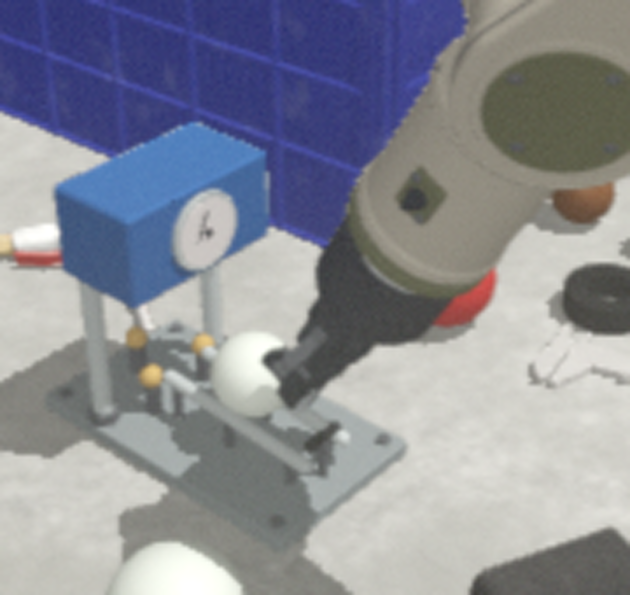

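View pics/w10.png

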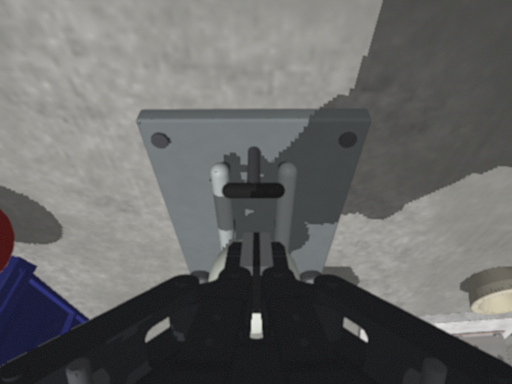

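The ball follows on the rails (crop 252,374), with low contact force. q3, q4 and q6 are near their limits, so I'll advance without leaning further for a moment and watch the joints.

>>> servo_tool:
  series:
    - [[0.037,0,0.075],[0,0,0],1]
    - [[0.037,0,0.075],[0,0,0],1]
    - [[0.037,0,0.075],[0,0,0],1]
    - [[0.037,0,0.075],[0,0,0],1]

```text
time_s: 12.3
position: [0.5112, 0.0593, 0.0638]
orientation: [-0.01, 1.028, 0.012]
force: [-1.2, 0.2, 1.0]
width: -0.0002
```

```bash
python3 - <<'E'
from push import *
s,p,R=st();print(R)
E
```

```text
t12.30 p [0.5112 0.0593 0.0638] w-0.0002 F [-1.2  0.2  1. ] q [ 0.99  0.09 -1.27  2.33  0.71  0.33  0.7 ]
[[ 0.5162 -0.0142  0.8564]
 [ 0.005   0.9999  0.0135]
 [-0.8565 -0.0027  0.5162]]
```

>>> servo_tool:
  series:
    - [[0.04,0,0.075],[0,-0.04,0],1]
    - [[0.042,0,0.073],[0,-0.04,0],1]
    - [[0.044,0,0.072],[0,-0.04,0],1]
    - [[0.046,0,0.07],[0,-0.04,0],1]
    - [[0,0,0],[0,0,0],1]

```text
time_s: 12.92
position: [0.531, 0.0599, 0.0647]
orientation: [-0.01, 0.903, 0.013]
force: [0.5, -0.0, 0.2]
width: 0.0001
```

```bash
python3 - <<'E'
from push import *
s,p,R=st();print(R)
im=bot.get_image("scene");cv2.imwrite("pics/s11.png",cv2.resize(im[120:290,150:330,::-1],None,fx=3.5,fy=3.5,interpolation=cv2.INTER_CUBIC))
E
```

```text
t12.93 p [0.531  0.0599 0.0647] w0.0001 F [ 0.5 -0.   0.2] q [ 0.77  0.09 -1.07  2.38  1.34  0.25  0.06]
[[ 0.6191 -0.0153  0.7851]
 [ 0.0069  0.9999  0.014 ]
 [-0.7853 -0.0032  0.6192]]
```

View pics/s11.png

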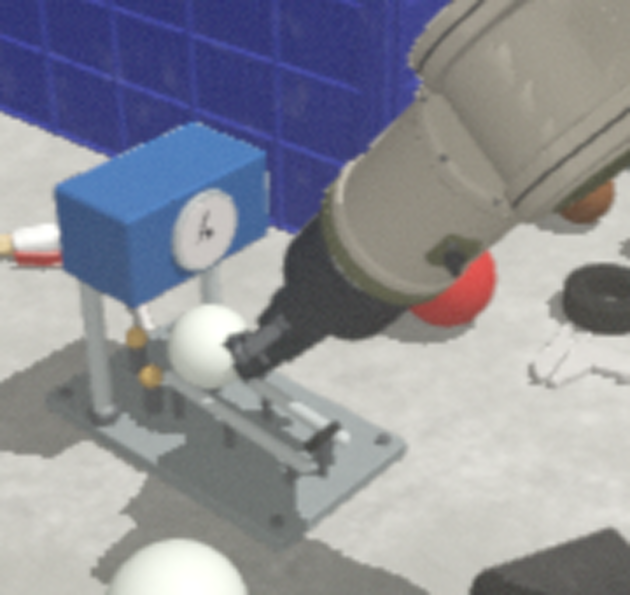

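>>> servo_tool:
  series:
    - [[0.046,0,0.07],[0,-0.02,0],1]
    - [[0.046,0,0.07],[0,-0.02,0],1]
    - [[0.046,0,0.07],[0,0,0],1]
    - [[0,0,0],[0,0,0],1]

```text
time_s: 13.48
position: [0.5468, 0.0599, 0.0668]
orientation: [-0.008, 0.871, 0.012]
force: [0.3, -0.5, -0.2]
width: -0.0002
```

```bash
python3 - <<'E'
from push import *
s,p,R=st();print(R[:,0])
im=bot.get_image("scene");cv2.imwrite("pics/s12.png",cv2.resize(im[120:290,150:330,::-1],None,fx=3.5,fy=3.5,interpolation=cv2.INTER_CUBIC))
E
```

```text
t13.47 p [0.5468 0.0599 0.0668] w-0.0002 F [ 0.3 -0.5 -0.2] q [ 0.74  0.13 -1.05  2.37  1.54  0.28 -0.12]
[ 0.6439  0.0072 -0.7651]
```

View pics/s12.png

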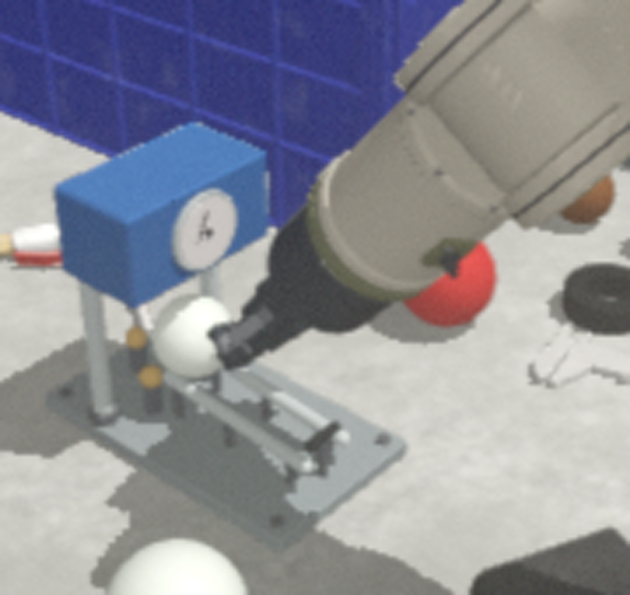

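>>> servo_tool:
  series:
    - [[0.03,0,0.04],[0,0,0],1]
    - [[0.03,0,0.04],[0,0,0],1]
    - [[0.03,0,0.04],[0,0,0],1]
    - [[0,0,0],[0,0,0],1]

```text
time_s: 14.02
position: [0.5557, 0.0601, 0.0671]
orientation: [-0.008, 0.871, 0.012]
force: [0.1, 0.3, -0.3]
width: -0.0002
```

```bash
python3 - <<'E'
from push import *
s,p,R=st();print(R[:,0])
im=bot.get_image("scene");cv2.imwrite("pics/s13.png",cv2.resize(im[120:290,150:330,::-1],None,fx=3.5,fy=3.5,interpolation=cv2.INTER_CUBIC))
print("nest at",(proj("scene",[.6125,.0597,.063])-[150,120])*3.5,"end",(proj("scene",[.5865,.0593,.0695])-[150,120])*3.5)
E
```

```text
t14.03 p [0.5557 0.0601 0.0671] w-0.0002 F [ 0.1  0.3 -0.3] q [ 0.73  0.16 -1.04  2.35  1.54  0.29 -0.1 ]
[ 0.6442  0.0074 -0.7648]
nest at [160.3013 324.4013] end [186.1458 330.8046]
```

View pics/s13.png

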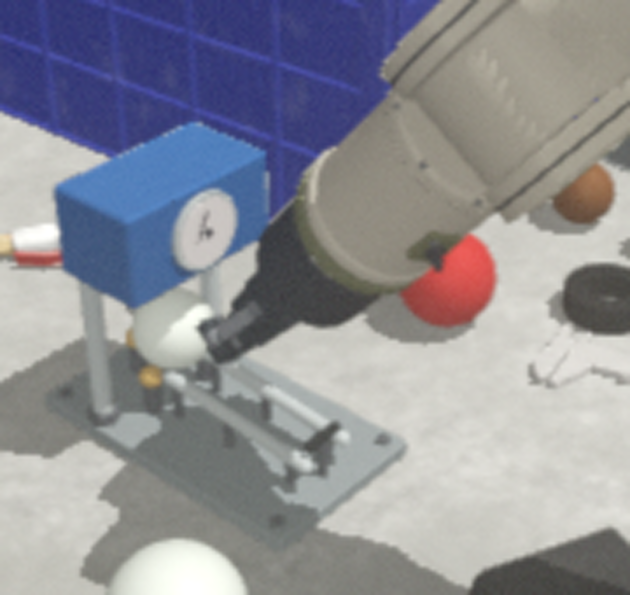

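>>> servo_tool:
  series:
    - [[0.03,0,0.04],[0,0,0],1]
    - [[0.03,0,0.04],[0,0,0],1]
    - [[0,0,0],[0,0,0],1]
    - [[0,0,0],[0,0,0],1]

```text
time_s: 14.58
position: [0.5613, 0.0602, 0.0673]
orientation: [-0.009, 0.871, 0.012]
force: [-0.2, 0.7, 0.7]
width: -0.0004
```

```bash
python3 - <<'E'
from push import *
s,p,R=st()
im=bot.get_image("scene");cv2.imwrite("pics/s14.png",cv2.resize(im[120:290,150:330,::-1],None,fx=3.5,fy=3.5,interpolation=cv2.INTER_CUBIC))
E
```

```text
t14.57 p [0.5613 0.0602 0.0673] w-0.0004 F [-0.2  0.7  0.7] q [ 0.73  0.18 -1.04  2.34  1.54  0.3  -0.09]
```

View pics/s14.png

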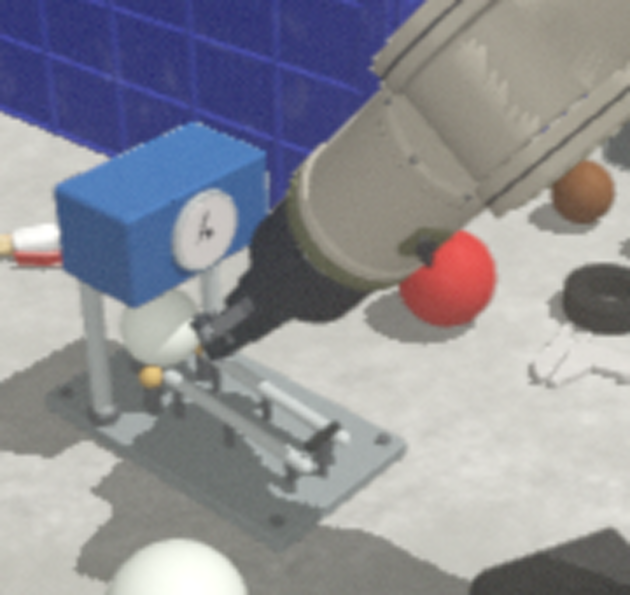

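The ball has dropped away from the tool and sits at (160,326), against the predicted nest at (160,324). I'll withdraw straight back, level.

>>> servo_tool:
  series:
    - [[-0.06,0,-0.08],[0,0,0],1]
    - [[-0.16,0,-0.19],[0,0,0],1]
    - [[-0.2,0,-0.24],[0,0,0],1]
    - [[-0.2,0,-0.24],[0,0,0],1]
    - [[0,0,0],[0,0,0],1]

```text
time_s: 15.25
position: [0.5201, 0.0599, 0.0694]
orientation: [-0.008, 0.879, 0.008]
force: [0.3, -0.8, -0.5]
width: -0.0002
```

>>> servo_tool:
  series:
    - [[-0.2,0,0],[0,0.1,0],1]
    - [[-0.4,0,0],[0,0.2,0],1]
    - [[-0.5,0,0],[0,0.2,0],1]
    - [[-0.5,0,0],[0,0.2,0],1]
    - [[0,0,0],[0,0,0],1]

```text
time_s: 15.88
position: [0.5009, 0.0174, 0.0941]
orientation: [-0.059, 1.089, -0.117]
force: [-0.2, 0.5, -0.3]
width: 0.0
```

```bash
python3 - <<'E'
from push import *
s,p,R=st()
im=bot.get_image("scene");cv2.imwrite("pics/s15.png",cv2.resize(im[120:290,150:330,::-1],None,fx=3.5,fy=3.5,interpolation=cv2.INTER_CUBIC))
c=bot.camera_info("wrist");np.save("w15.npy",c["world_to_cam"])
cv2.imwrite("pics/w15.png",bot.get_image("wrist")[:,:,::-1])
E
```

```text
t15.88 p [0.5009 0.0174 0.0941] w0.0000 F [-0.2  0.5 -0.3] q [ 1.08 -0.07 -1.31  2.28  0.37  0.47  0.99]
```

View pics/s15.png

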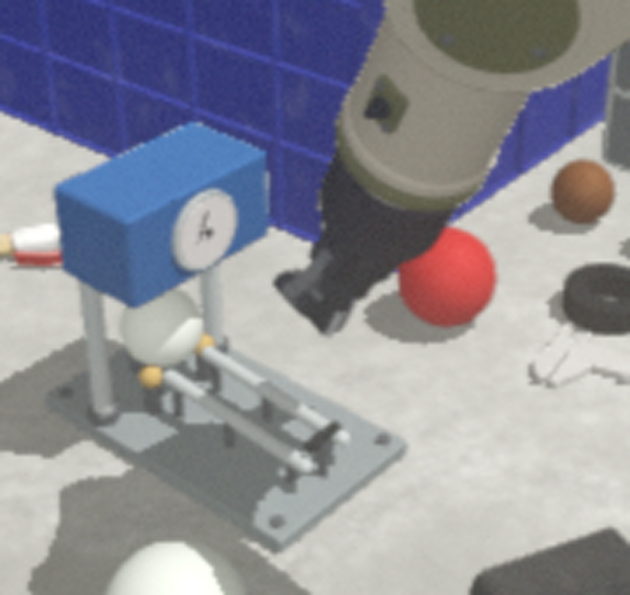

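View pics/w15.png

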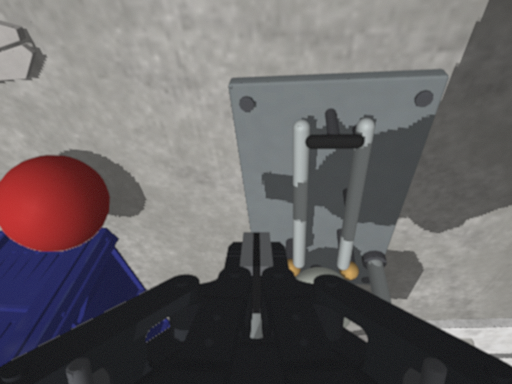

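>>> servo_tool:
  series:
    - [[-0.3,0,0],[0,0,0],1]
    - [[0,0,0],[0,0,0],1]
    - [[0,0,0],[0,0,0],1]
    - [[0,0,0],[0,0,0],1]

```text
time_s: 16.48
position: [0.4907, 0.019, 0.1072]
orientation: [-0.06, 1.094, -0.117]
force: [0.1, -0.3, -1.1]
width: -0.0
```

```bash
python3 - <<'E'
from push import *
s,p,R=st()
im=bot.get_image("scene");a=cv2.resize(im[180:260,160:240,::-1],None,fx=7,fy=7,interpolation=cv2.INTER_CUBIC)
# ball bounds
u,v=proj("scene",[.6125,.0597,.063]);K=bot.camera_info("scene")["camera_matrix"]
print("nest px",u,v,((u-160)*7,(v-180)*7), "qd",np.abs(s["qd"]).max())
cv2.imwrite("pics/s16.png",a)
E
```

```text
t16.48 p [0.4907 0.019  0.1072] w-0.0000 F [ 0.1 -0.3 -1.1] q [ 1.02 -0.18 -1.22  2.29  0.13  0.49  1.19]
nest px 195.8003733142295 212.68608215605673 (np.float64(250.60261319960642), np.float64(228.8025750923971)) qd 0.027700279042610833
```

View pics/s16.png

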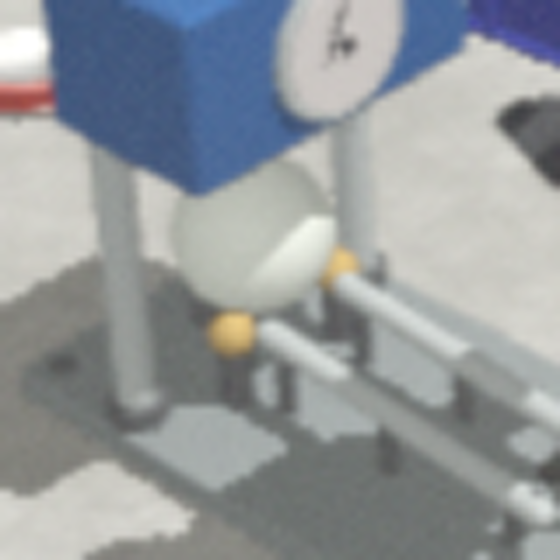

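The ball circle is centred at crop (254,232), against the predicted nest at (251,229). That is within about 1.5 mm. It rests behind both front pads, and the tool is well clear.

```bash
python3 -c "
from plant import bot
print(bot.job_done())"
```

```text
the job is handed in; nothing more can be done
None
```

The white master ball is in the nest, and I handed the job in after about 16.5 s of robot time.

- **Loading:** I took the smaller white ball from the black ring, set it on the rails against the front bar and let go of it there.
- **Pushing:** I nudged it up with the shut fingers, increasing the lean from about 20° to 40° until it dropped off the rail ends. Contact force stayed at a few newtons, and I saw no sign of touching the gauge head. I then backed the tool straight out.

**Last checks:**
- The ball's image centre was within about 1.5 mm of the predicted nest centre, which is within the camera calibration. It did not move after I withdrew, and the tool was clear of everything.
- The back pad is hidden by the ball, so contact on all three pads is inferred from the ball's position. I did not see it directly.

**What did not go to plan:**
- A first attempt at a 40° lean behind the loading place ran into joint limits in free air, touching nothing, so I leaned in gradually.
- On the final retreat the tool drifted about 40 mm sideways near its joint limits, also in free air.
- The grip width read 53 mm on the 56 mm ball. The hold was still secure.

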